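Load a leather-moulding form into the bench screw press and screw it tight

ROBOT

A 6-joint arm with a two-finger parallel gripper is mounted at the origin on a cart in front of the work surface, level with it; the furniture and walls round the work are solid. World frame = base frame: x ahead of the robot, y to its left, z up, the work surface at z = 0. Lengths are in m, angles in degrees, forces in N, time in s.
With the tool pointing down it reaches from about 0.25 to 0.725 m from the base axis. Payload 9.7 kg.
Tool frame: the origin (TCP) lies on the centre line of the jaws, within the pads' length; the fingertips stand 17 mm ahead of it and the grasp point (between the pads) lies 2 mm behind it (bot.nose_length is the distance from the TCP to the fingertips, in m); x points along the fingers, y is the direction in which the jaws open and shut, and the axes are right-handed (so a half turn about x gives the same grasp; the last joint's range is limited). The gripper opens to 85 mm and grips with 20 to 120 N. Pads are 22 mm wide; open, the fingers measure 114 mm over their backs; the gripper's body (76 mm by 85 mm) begins 54 mm behind the grasp point. The pads swing forward as they close: fully open they stand 13 mm farther back than shut.
Start: joints at [-72.708, 4.979, 10.078, 95.1, 0, 90], TCP at [0.163, -0.525, 0.248] pointing down, gripper open.
Joint ranges: [-179.16, 179.16], [-48.56, 103.87], [-65.8, 70.77], [-126.05, 130.52], [-82.76, 87.17], [-180, 180]. Speed limits (degrees/s): [127.2, 127.2, 147.25, 180, 180, 180].

INTERFACE

Orientations are given as [roll, pitch, yaw] about the fixed x, y, z axes, in that order (R = Rz(yaw) Ry(pitch) Rx(roll)).
In Python, from workcell import bot, viewer, ticket gives the robot as it stands.
- The arm moves only by the tool jog_arm, never from a script. Its argument "deltas" is a list of rows, each an object of numbers: "fingers": the opening, from 0 (shut) to 1 (fully open); "x", "y", "z": the shift along the world's x, y, z in mm; "twist": the turn about the world's z in degrees. A call has 1 to 10 rows; each row is the pose to reach, as a shift and turn from the pose measured when the call began; what a row does not reach only later rows make up. A row lasts 1/10 s, in which the tool goes at most 50 mm and 8.59 degrees, less where a joint would pass 70% of its speed; a pose out of reach is approached as far as the arm can. A call with a gripper value outside its range is refused whole. The fingers move at their own pace and stop on an object; "grip_force" is the grip in N (left out, the last holds). Time passes only in rows, so rows that repeat a pose let the fingers close. It gives the time, the measured TCP pose, the force and the opening at its end, in the units of the state.
- bot.get_obs(): the state, without advancing time (a new reading comes with each control period).
- viewer.camera(name): name is "scene" or "top"; returns a dict with "image" (480x640x3 uint8, red, green, blue), "fovy" (degrees; the focal length in pixels is half the picture's height over the tangent of half this angle, whatever the lens; pixels are square), "cx", "cy" (the principal point, pixels), "world_to_cam" (4x4, takes a point from world to camera coordinates). Camera axes: x right, y down, z forward; pixel columns grow to the right and rows downward; lengths in m; the calibration is good to about 2 mm. A picture is of the moment at which its call begins. There is no depth.
- ticket.job_done(): hands the job in, once; it reports no verdict.
The state is a dict: "time": time; "q": joint angles; "qd": joint speeds; "joint_efforts": joint torques, N m; "ee_pos": TCP position; "tcp_rot": TCP orientation; "wrist_force": force on the tool from outside, world axes, zero at the start; "torque": the same for the moment, N m; "opening": finger opening in m.
Only numpy, scipy, OpenCV 4.12 (cv2) and the standard library are available. Lean on these libraries where they do the work, as an engineer would, in place of code of your own. Each camera call takes 0.05 s, during which the arm holds its last target.

TASK

Put the closed plywood moulding form into the little screw press: lay it flat on the steel bed, centred under the screw and square with the press, its long side running from front to back. Then wind the T-handle clockwise (it takes two or three half turns, so you can change ends as you go) until the platen meets the form, and about half a turn more so that the form is clamped firmly. Leave the other things on the bench where they are.

Things in the scene. Friction and masses are not known exactly. Their poses are not given: they have to be found in the camera images.
- form_center (a point): centre of the moulding form: two pale plywood boards closed on a thin brown leather layer, one solid loose block 110 mm long (its x), 56 mm wide (y), 34 mm high (z), about 0.25 kg; the point is 17 mm above its underside. It lies flat on the bench to the right of the press. The same either way round; easily held across its width near one end
- bed_center (a point): centre of the bed of bright steel of the press, whose front is turned towards the robot's right, on the bed's top, 36 mm above the bench and straight under the screw. Its x runs from the open front of the press into its throat, y to the left seen from the front, z up. The bed is 112 mm (x) by 96 mm (y), open at the front and both sides; the column's front face is 59 mm behind this point (+x)
- head_nose (a point): front of the rounded nose of the press's head, at its underside: 32 mm in front of the screw axis and 87 mm above the bed's top; axes as bed_center's. The press is a dark iron C-frame fixed to the bench; its head, 54 to 64 mm wide and 34 mm high, overhangs the bed, so a gripper that holds the form in the press must lean back out of the front, about 40 degrees
- platen: the press's flat steel platen under the screw, 56 mm (front to back) by 72 mm, 12 mm thick; origin at the centre of its underside, which at the start hangs 7 to 14 mm above the top of a form lying on the bed. A rubber buffer above it yields up to 10 mm (2.5 N a mm, starting from about 5 N) once it meets the form. The platen moves only up and down
- t_handle (a joint): angle of the T-handle on its screw, rad; grows as it is turned clockwise seen from above, which lowers platen and handle by 16 mm a turn. It starts anywhere from 0.3 to 2.5, can go from -0.6 to 10.5, turns against a friction of about 0.2 N m and stays where it is left
- handle_hub (a point): centre of the T-handle's cross bar, on the vertical screw axis, about 0.20 m above the bench at the start; it sinks with the screw. x of this point runs along the bar towards end a, z up. The dark steel hub is 31 mm across and 28 mm high. A wall shelf overhangs the back of the bench (from x = 0.64 m, 0.57 m above the bench), so lean the tool back 20 degrees or more when turning the far end
- handle_end_a (a point): centre of the black ball, 25 mm in diameter, on one end of the T-handle's level cross bar, 70 mm from the screw axis; the bright bar is 12 mm thick
- handle_end_b (a point): centre of the like ball on the other end of the cross bar
- wallet_brown: brown folded leather wallet lying flat to the left of the press, 85 x 111 x 20 mm; bystander, origin under its centre
- card_holder: stiff green and red leather card holder standing on its long edge behind the press to the left, 22 x 88 x 62 mm; bystander, origin under its centre
- thread_1: pale spool of thread standing behind the press to the right, 40 mm across, 60 mm high; bystander, origin under its centre
- wax_cake: round yellow cake of beeswax, 48 mm across, 18 mm high, right of the press near the form; bystander, origin under its centre

How it is judged (in metres and radians):
On the way, in this order (a step that is already met when the one before it is completed fails the run):
1. the form lies on the bed under the platen, centred and square, let go (x of form_center in the frame of bed_center between -0.012 and 0.012 m and y of form_center in the frame of bed_center between -0.012 and 0.012 m and z of form_center in the frame of bed_center below 0.02 m and angle between the x axis of form_center and the x axis of bed_center, either way round below 0.14 rad and contact force between the fingers and form below 0.3 N), for 0.2 s.
2. the platen bears firmly on the form (contact force between platen and form above 12 N), for 0.2 s.
At the end, for the whole second after the job is handed in: the form lies flat on the bed, its centre within 12 mm of the screw axis front to back and sideways, its long side within 8 degrees of the press's front-to-back line, and the platen presses on it with more than 12 N (about a sixth of a turn past first contact); form and handle at rest (x of form_center in the frame of bed_center between -0.012 and 0.012 m and y of form_center in the frame of bed_center between -0.012 and 0.012 m and z of form_center in the frame of bed_center below 0.02 m and angle between the x axis of form_center and the x axis of bed_center, either way round below 0.14 rad and contact force between platen and form above 12 N and linear speed of form below 0.01 m/s and velocity of joint t_handle between -0.1 and 0.1 rad/s); the robot touches nothing.
It fails at once if the wallet is pushed out of its place by more than 3 cm (distance of wallet_brown from where it was at the start of the episode above 0.03 m).
It fails at once if the card holder is pushed out of its place by more than 3 cm (distance of card_holder from where it was at the start of the episode above 0.03 m).
It fails at once if the spool is pushed out of its place by more than 3 cm or knocked over (distance of thread_1 from where it was at the start of the episode above 0.03 m or angle between thread_1's own z axis and vertical above 0.5 rad).
It fails at once if the wax cake is pushed out of its place by more than 3 cm (distance of wax_cake from where it was at the start of the episode above 0.03 m).
It also fails if it takes over 72 s, if anything falls off the work surface, if the arm or the gripper's body presses on something with over 40 N, if the wrist force passes 120 N, or if a joint passes its speed limit or range.

## Working session

There is one attempt and no reset: what is moved stays moved. The work goes in short steps, Python scripts to look and compute and a tool call to move; the robot and the scene stay as the last step left them, time stands still between calls to the robot, and variables do not carry over. Pictures are saved under pics/ and viewed, and the job is handed in when it is done.

Besides the shell and the picture viewer there is one more tool, called after "Call:" as a command line: name --argument value ..., lists and objects as JSON in quotes. jog_arm: Moves the arm, as the interface text tells. Its arguments: {"type":"object","properties":{"deltas":{"type":"array"},"grip_force":{"type":"number"}},"required":["deltas"]}

```bash
ls; mkdir -p pics; cat > h.py <<'E'
import numpy as np, cv2
from workcell import bot, viewer, ticket
def grab(n,f):
    c=viewer.camera(n); cv2.imwrite('pics/'+f,c['image'][:,:,::-1]); np.savez(''+f+'.npz',W=c['world_to_cam'],K=[240/np.tan(np.radians(c['fovy'])/2),c['cx'],c['cy']]); return c
def cam(f):
    d=np.load(''+f+'.npz'); return d['W'],d['K']
def pos(f,u,v,z):
    W,(fl,cx,cy)=cam(f); R=W[:3,:3];C=-R.T@W[:3,3]
    d=R.T@np.array([(u-cx)/fl,(v-cy)/fl,1]); return C+d*(z-C[2])/d[2]
def pix(f,P):
    W,(fl,cx,cy)=cam(f); p=W[:3,:3]@np.array(P)+W[:3,3]; return np.array([fl*p[0]/p[2]+cx,fl*p[1]/p[2]+cy])
def tri(f1,p1,f2,p2):
    from scipy.optimize import least_squares
    return least_squares(lambda P:np.r_[pix(f1,P)-p1,pix(f2,P)-p2],[.45,0,.1])
E
python3 - <<'E'
from h import *
for n in('scene','top'): grab(n,n+'0.png')
for f in('scene0.png','top0.png'):
    W,K=cam(f);print(-W[:3,:3].T@W[:3,3],W[:3,:3].round(2).tolist(),K)
print(bot.get_obs(),bot.nose_length)
E
```

```text
pics
[-0.19783141  0.67468587  0.75222085] [[-0.71, -0.71, -0.02], [-0.36, 0.38, -0.85], [0.61, -0.6, -0.52]] [600.63874111 320.12883832 237.72099504]
[ 0.3384088  -0.03571006  1.19656775] [[0.03, -1.0, 0.01], [-0.98, -0.03, -0.18], [0.18, -0.01, -0.98]] [527.41100627 323.50117519 240.57032697]
{'time': 0.1, 'q': array([-7.27094956e+01,  5.00967784e+00,  1.00374629e+01,  9.50985570e+01,
       -9.34747086e-04,  8.99985296e+01]), 'qd': array([ 0.00786017, -0.07293926,  0.15990953, -0.05073506, -0.05213699,
        0.02276851]), 'joint_efforts': array([ 4.95636286e-04, -5.21560371e+01,  4.65652335e+01,  1.59992441e-02,
        1.31667707e-05, -1.83212131e-05]), 'ee_pos': array([ 0.16341017, -0.52497077,  0.24762364]), 'tcp_rot': array([-89.24475903,  89.9292219 , 108.04721633]), 'wrist_force': array([ 0.77837694,  0.08963836, -0.55482605]), 'torque': array([-0.02017098, -0.06504862,  0.02958286]), 'opening': 0.08561971294486999} 0.017
```

View pics/scene0.png

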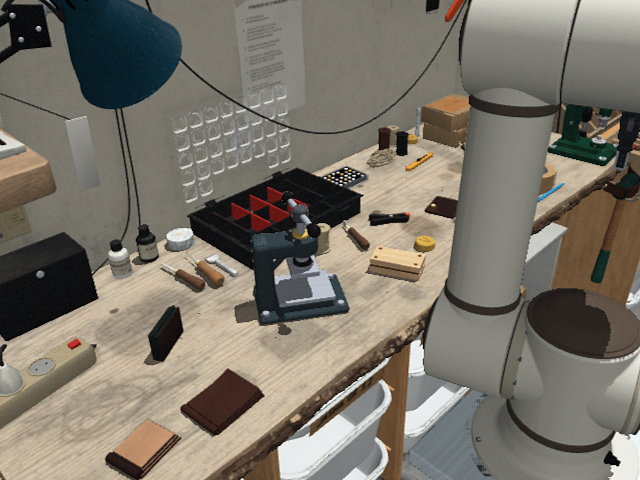

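View pics/top0.png

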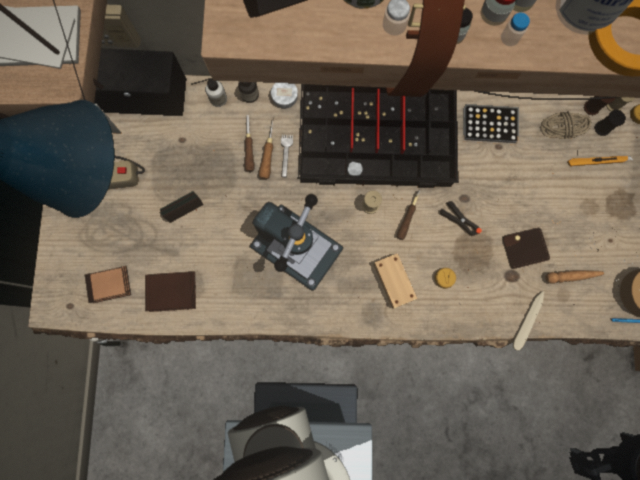

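```bash
python3 - <<'E'
import cv2
a=cv2.imread('pics/top0.png')[175:325,230:470]; cv2.imwrite('pics/t0c.png',cv2.resize(a,None,fx=3.3,fy=3.3,interpolation=cv2.INTER_CUBIC))
a=cv2.imread('pics/scene0.png')[180:330,230:450]; cv2.imwrite('pics/s0c.png',cv2.resize(a,None,fx=3.6,fy=3.6,interpolation=cv2.INTER_CUBIC))
E
```

```text
(no output)
```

View pics/t0c.png

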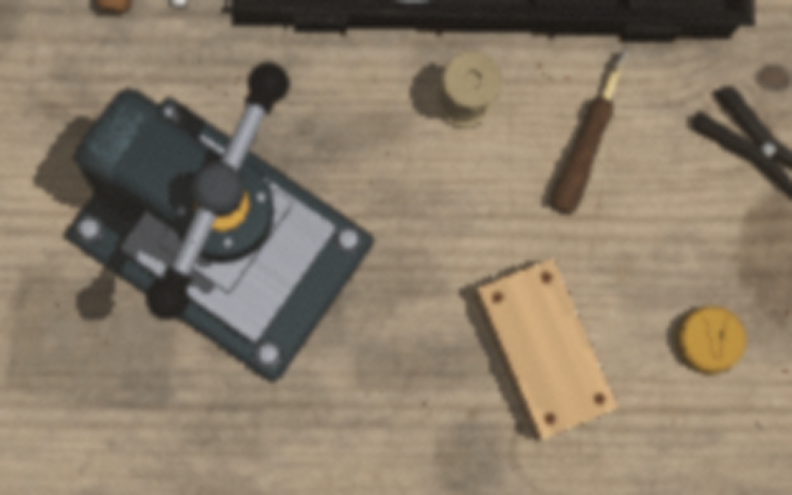

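View pics/s0c.png

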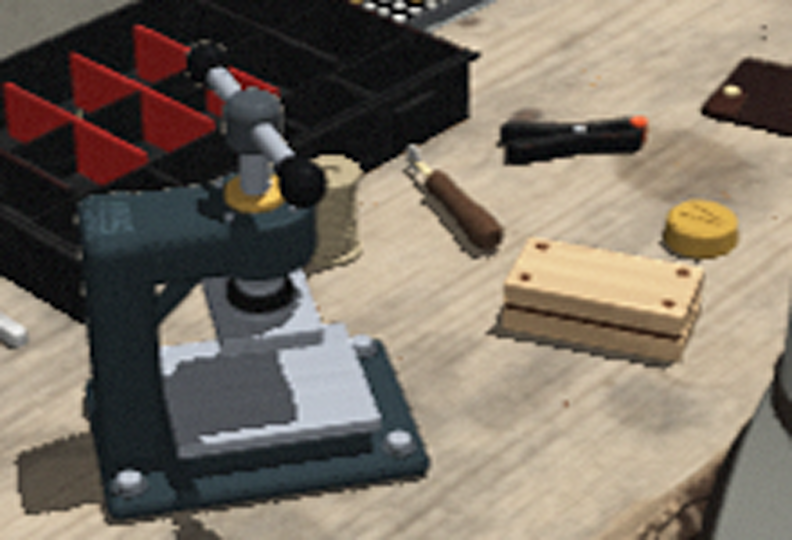

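```bash
python3 - <<'E'
from h import *
T=lambda u,v,z:pos('top0.png',230+u/3.3,175+v/3.3,z)
S=lambda u,v,z:pos('scene0.png',230+u/3.6,180+v/3.6,z)
f=np.array([T(*p,.034)for p in[(478,288),(553,260),(617,408),(541,440)]]);print('form T',f.mean(0),[np.linalg.norm(f[i]-f[i-1]) for i in range(4)]); d=f[2]+f[3]-f[0]-f[1];print(np.degrees(np.arctan2(d[1],d[0])))
g=np.array([S(*p,.034)for p in[(522,240),(704,263),(690,318),(504,287)]]);print('form S',g.mean(0),g)
print(f)
print('bed T',T(335,228,.036),T(258,342,.036)); print('bed S',S(343,325,.036),S(382,422,.036),S(180,447,.036))
a=T(268,83,.2),T(168,297,.2);print('balls T z.2',a,(a[0]+a[1])/2)
for n,p,q in(('a',(268,83),(208,60)),('b',(168,297),(300,182)),('wax',(712,340),(703,230)),('spooltop',(472,82),(335,170))):
  r=tri('top0.png',np.array([230+p[0]/3.3,175+p[1]/3.3]),'scene0.png',np.array([230+q[0]/3.6,180+q[1]/3.6]));print(n,r.x,r.fun)
# base plate corners
print('base T',[T(*p,.0) for p in [(373,240),(273,381),(67,236)]])
E
```

```text
form T [ 0.46003871 -0.20574908  0.034     ] [np.float64(0.10939667536129005), np.float64(0.05460804338668922), np.float64(0.1075516774840068), np.float64(0.05547017223551307)]
-156.75959685431926
form S [ 0.46099258 -0.20353598  0.034     ] [[ 0.52359229 -0.20118705  0.034     ]
 [ 0.42608493 -0.25616787  0.034     ]
 [ 0.39688268 -0.20290269  0.034     ]
 [ 0.49741043 -0.15388631  0.034     ]]
[[ 0.49963029 -0.15903842  0.034     ]
 [ 0.52011861 -0.20965726  0.034     ]
 [ 0.42146639 -0.25249534  0.034     ]
 [ 0.39893954 -0.20180529  0.034     ]]
bed T [ 0.53765549 -0.06163421  0.036     ] [ 0.45893576 -0.01194717  0.036     ]
bed S [ 0.53780113 -0.05759782  0.036     ] [ 0.45714793 -0.00572207  0.036     ] [0.52114244 0.08475369 0.036     ]
balls T z.2 (array([ 0.59510113, -0.01648176,  0.2       ]), array([0.46650569, 0.03733312, 0.2       ])) [0.53080341 0.01042568 0.2       ]
a [ 0.59444671 -0.01588782  0.20565903] [-0.3510049  -0.41314454  0.54309379  0.09330401]
b [0.46741602 0.03824754 0.20328991] [-0.58150804 -0.71417557  0.85853182  0.11939577]
wax [ 0.47239964 -0.32264779  0.00722998] [-0.22147245 -0.31795591  0.39691007  0.00937861]
spooltop [ 0.6355253  -0.15084012  0.06127547] [-0.02618938 -0.03253506  0.0422888   0.00551181]
base T [array([ 0.5360858 , -0.08911443,  0.        ]), array([ 0.43610983, -0.0223299 ,  0.        ]), array([0.5330337 , 0.12388857, 0.        ])]
```

Call:
jog_arm --deltas '[{"x":45,"y":50,"z":-15,"twist":7,"fingers":1},{"x":80,"y":95,"z":-40,"twist":7},{"x":115,"y":135,"z":-60,"twist":7},{"x":150,"y":175,"z":-80,"twist":7},{"x":185,"y":215,"z":-100,"twist":7},{"x":220,"y":255,"z":-120,"twist":7},{"x":256,"y":302,"z":-140,"twist":7},{"x":256,"y":302,"z":-140,"twist":7},{"x":256,"y":302,"z":-140,"twist":7},{"x":256,"y":302,"z":-140,"twist":7}]'

```text
validation failed for argument at $.de...
```

```bash
python3 - <<'E'
from h import *
from scipy.spatial.transform import Rotation as Ro
c=grab('top','top1.png');o=bot.get_obs();print(o['time'],o['ee_pos'],o['q'],Ro.from_euler('xyz',o['tcp_rot'],degrees=True).as_matrix().round(3))
a=c['image'][175:325,230:470,::-1];cv2.imwrite('pics/t1c.png',cv2.resize(a,None,fx=3.3,fy=3.3,interpolation=cv2.INTER_CUBIC))
E
```

```text
0.15 [ 0.16342205 -0.52498674  0.24774044] [-7.27086537e+01  5.00323287e+00  1.00435979e+01  9.50995002e+01
 -1.25180994e-03  8.99995950e+01] [[-0.     0.297 -0.955]
 [ 0.001 -0.955 -0.297]
 [-1.    -0.001  0.   ]]
```

View pics/t1c.png

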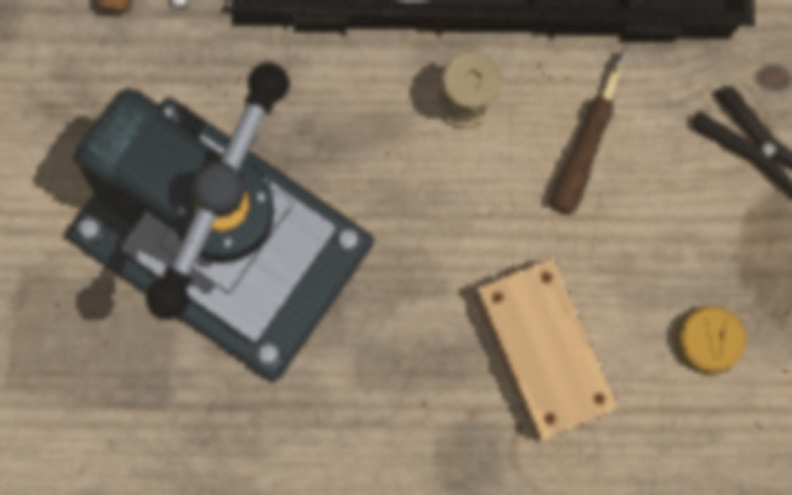

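The top view is unchanged and the arm hasn't moved, because the call was refused. I'll give every key in every row.

Call:
jog_arm --deltas '[{"x":45,"y":50,"z":-15,"twist":7,"fingers":1},{"x":80,"y":95,"z":-40,"twist":7,"fingers":1},{"x":115,"y":135,"z":-60,"twist":7,"fingers":1},{"x":150,"y":175,"z":-80,"twist":7,"fingers":1},{"x":185,"y":215,"z":-100,"twist":7,"fingers":1},{"x":220,"y":255,"z":-120,"twist":7,"fingers":1},{"x":256,"y":302,"z":-140,"twist":7,"fingers":1},{"x":256,"y":302,"z":-140,"twist":7,"fingers":1},{"x":256,"y":302,"z":-140,"twist":7,"fingers":1},{"x":256,"y":302,"z":-140,"twist":7,"fingers":1}]'

```text
time: 1.15
ee_pos: [0.42, -0.2207, 0.1063]
tcp_rot: [-69.8, 89.8, 134.7]
wrist_force: [0.3, 0.4, 0.3]
opening: 0.0855
```

```bash
python3 - <<'E'
from h import *
from scipy.spatial.transform import Rotation as Ro
c=grab('top','top1.png');o=bot.get_obs();print(o['time'],o['ee_pos'],o['q'],Ro.from_euler('xyz',o['tcp_rot'],degrees=True).as_matrix().round(3))
a=c['image'][175:325,230:470,::-1];cv2.imwrite('pics/t1d.png',cv2.resize(a,None,fx=3.3,fy=3.3,interpolation=cv2.INTER_CUBIC))
E
```

```text
1.2 [ 0.41953164 -0.22192669  0.10709704] [-2.78935088e+01 -5.62380946e+00 -1.60831984e+01  7.96727657e+01
  2.70258365e-02  1.27658822e+02] [[-0.002  0.414 -0.91 ]
 [ 0.001 -0.91  -0.414]
 [-1.    -0.002  0.001]]
```

View pics/t1d.png

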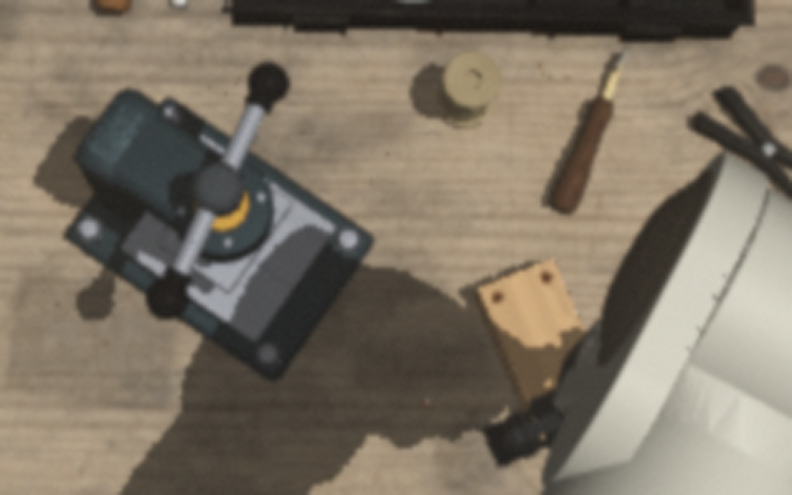

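Call:
jog_arm --deltas '[{"x":0,"y":-1,"z":-40,"twist":0,"fingers":1},{"x":0,"y":-1,"z":-70,"twist":0,"fingers":1},{"x":0,"y":-1,"z":-83,"twist":0,"fingers":1},{"x":0,"y":-1,"z":-83,"twist":0,"fingers":1},{"x":0,"y":-1,"z":-83,"twist":0,"fingers":0.3},{"x":0,"y":-1,"z":-83,"twist":0,"fingers":0.3},{"x":0,"y":-1,"z":-83,"twist":0,"fingers":0.3},{"x":0,"y":-1,"z":-83,"twist":0,"fingers":0.3},{"x":0,"y":-1,"z":-83,"twist":0,"fingers":0.3},{"x":0,"y":-1,"z":-83,"twist":0,"fingers":0.3}]' --grip_force 80

```text
time: 2.2
ee_pos: [0.4207, -0.2238, 0.0264]
tcp_rot: [127.2, 89.9, -28.4]
wrist_force: [-1.7, -0.6, 7.0]
opening: 0.0548
```

```bash
python3 - <<'E'
from h import *
c=grab('scene','s2.png');o=bot.get_obs();print(o['time'],o['ee_pos'],o['q'],o['opening'],o['wrist_force'])
a=c['image'][180:330,230:450,::-1];cv2.imwrite('pics/s2c.png',cv2.resize(a,None,fx=3.6,fy=3.6,interpolation=cv2.INTER_CUBIC))
E
```

```text
2.25 [ 0.42065438 -0.22383855  0.02640799] [-2.80186253e+01 -3.37574142e+00 -2.30489070e+01  7.02478055e+01
  5.25915449e-04  1.27550947e+02] 0.05428750002457315 [-1.731808   -1.53769873  7.82665985]
```

View pics/s2c.png

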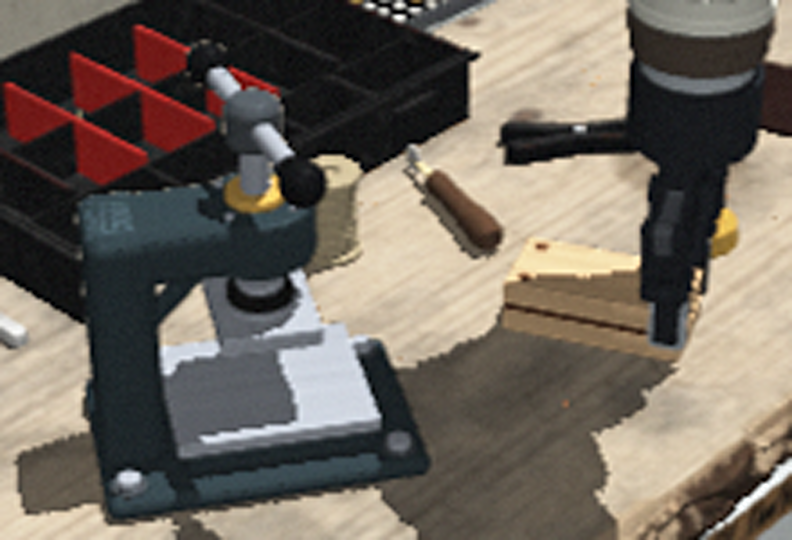

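Call:
jog_arm --deltas '[{"x":0,"y":0,"z":45,"twist":0,"fingers":0.3},{"x":0,"y":10,"z":55,"twist":8,"fingers":0.3},{"x":5,"y":40,"z":55,"twist":16,"fingers":0.3},{"x":15,"y":70,"z":55,"twist":24,"fingers":0.3},{"x":25,"y":95,"z":55,"twist":32.5,"fingers":0.3},{"x":33,"y":117,"z":55,"twist":32.5,"fingers":0.3},{"x":33,"y":117,"z":50,"twist":32.5,"fingers":0.3},{"x":33,"y":117,"z":45,"twist":32.5,"fingers":0.3},{"x":33,"y":117,"z":45,"twist":32.5,"fingers":0.3}]'

```text
time: 3.15
ee_pos: [0.4531, -0.1072, 0.0709]
tcp_rot: [132.4, 90.0, 9.4]
wrist_force: [-0.8, -0.5, -3.7]
opening: 0.0545
```

```bash
python3 - <<'E'
from h import *
from scipy.spatial.transform import Rotation as Ro
c=grab('scene','s3.png');o=bot.get_obs();print(o['time'],o['ee_pos'],o['q'],o['opening'],o['wrist_force'],Ro.from_euler('xyz',o['tcp_rot'],degrees=True).as_matrix().round(3))
a=c['image'][180:330,230:450,::-1];cv2.imwrite('pics/s3c.png',cv2.resize(a,None,fx=3.6,fy=3.6,interpolation=cv2.INTER_CUBIC))
c=grab('top','t3.png');a=c['image'][175:325,230:470,::-1];cv2.imwrite('pics/t3c.png',cv2.resize(a,None,fx=3.3,fy=3.3,interpolation=cv2.INTER_CUBIC))
E
```

```text
3.2 [ 0.45318104 -0.1073919   0.07114926] [-1.33375962e+01 -6.28306033e+00 -2.06912340e+01  7.55581315e+01
  1.03158143e-02  1.09784868e+02] 0.05437020079749917 [-0.15798943 -0.30223073 -2.18958208] [[ 0.001  0.838 -0.546]
 [ 0.    -0.546 -0.838]
 [-1.     0.    -0.   ]]
```

View pics/s3c.png

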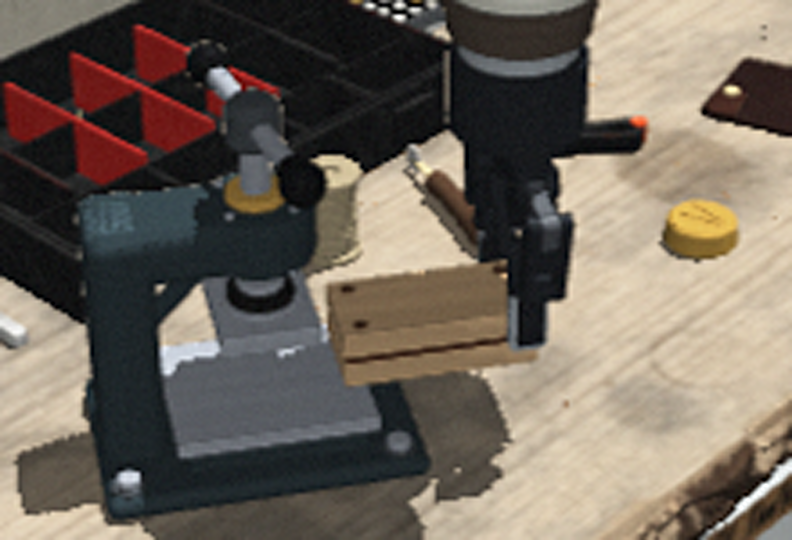

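View pics/t3c.png

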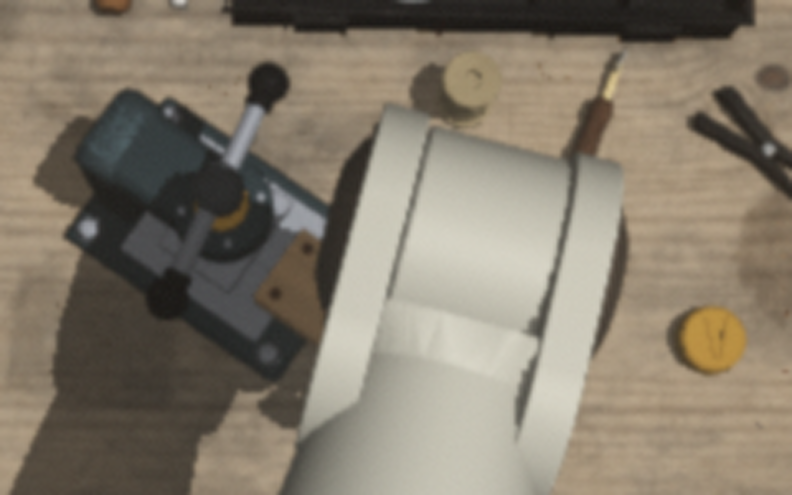

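```bash
python3 - <<'E'
from h import *
T=lambda u,v,z:pos('t3.png',230+u/3.3,175+v/3.3,z)
S=lambda u,v,z:pos('s3.png',230+u/3.6,180+v/3.6,z)
C=np.array([.530,.012]);e=np.array([.545,.839]);n=np.array([-.839,.545])
for p in (T(305,232,.0787),T(255,298,.0787),S(328,287,.0787),S(340,334,.0787),np.array([.4532,-.1074])):
  d=p[:2]-C;print(p,d@e,d@n)
for n_,p in (('T',(305,232)),): pass
for a,b in (((305,232),(328,287)),((255,298),(340,334))):
  r=tri('t3.png',np.array([230+a[0]/3.3,175+a[1]/3.3]),'s3.png',np.array([230+b[0]/3.6,180+b[1]/3.6]));d=r.x[:2]-C;print(r.x,d@e,d@n,r.fun)
E
```

```text
[ 0.52714193 -0.04120347  0.0787    ] -0.04619535799925733 -0.026597971645012954
[ 0.48297468 -0.01000355  0.0787    ] -0.04408978062727294 0.027462312856484865
[ 0.52642729 -0.03501394  0.0787    ] -0.04139182653832744 -0.022625091974267653
[ 0.48910933 -0.00667722  0.0787    ] -0.037955603685538776 0.02412818250407845
[ 0.4532 -0.1074] -0.1420326 -0.0006377999999999747
[ 0.52923484 -0.04003429  0.07473641] -0.044073785394895586 -0.027716716414749282 [-0.53351926 -0.66547308  0.79866965  0.10164622]
[ 0.48572777 -0.00763712  0.07936482] -0.04060391117795213 0.026442173675342313 [-1.07447314 -1.35036717  1.57032179  0.19087692]
```

Call:
jog_arm --deltas '[{"x":0,"y":0,"z":-6,"twist":0,"fingers":0.3},{"x":0,"y":0,"z":-6,"twist":0,"fingers":0.3},{"x":9,"y":14,"z":-6,"twist":0,"fingers":0.3},{"x":18,"y":28,"z":-6,"twist":0,"fingers":0.3},{"x":27,"y":41,"z":-6,"twist":0,"fingers":0.3},{"x":33,"y":50,"z":-6.5,"twist":0,"fingers":0.3},{"x":33,"y":50,"z":-7,"twist":0,"fingers":0.3},{"x":33,"y":50,"z":-7.5,"twist":0,"fingers":0.3}]'

```text
time: 4.05
ee_pos: [0.4862, -0.0574, 0.0637]
tcp_rot: [106.8, 90.0, -16.3]
wrist_force: [-0.1, 0.5, -2.2]
opening: 0.0542
```

```bash
python3 - <<'E'
from h import *
c=grab('scene','s4.png');o=bot.get_obs();print(o['time'],o['ee_pos'],o['opening'],o['wrist_force'])
a=c['image'][180:330,230:450,::-1];cv2.imwrite('pics/s4c.png',cv2.resize(a,None,fx=3.6,fy=3.6,interpolation=cv2.INTER_CUBIC))
E
```

```text
4.1 [ 0.48603898 -0.05764263  0.06362815] 0.054005652998686426 [ 0.47205072  0.25144636 -2.57401256]
```

View pics/s4c.png

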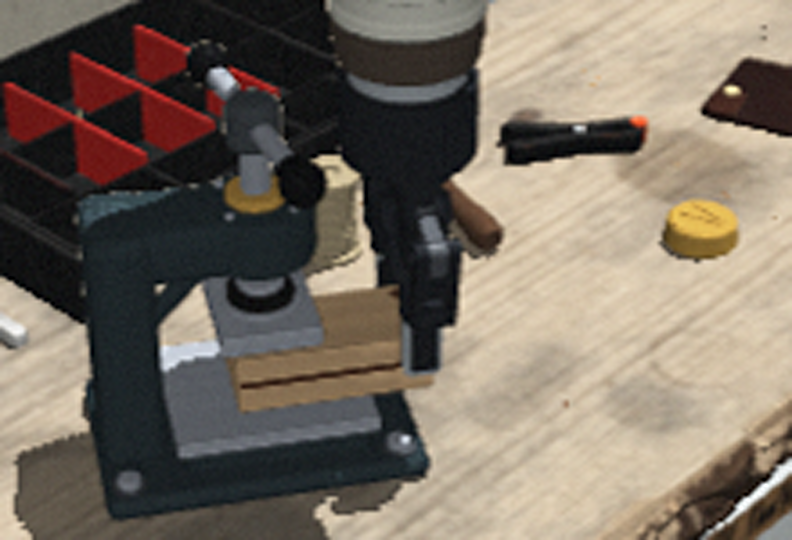

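Call:
jog_arm --deltas '[{"x":0,"y":0,"z":-1,"twist":0,"fingers":0.3},{"x":0,"y":0,"z":-1,"twist":0,"fingers":1},{"x":0,"y":0,"z":-1,"twist":0,"fingers":1},{"x":0,"y":0,"z":-1,"twist":0,"fingers":1},{"x":0,"y":0,"z":-1,"twist":0,"fingers":1},{"x":0,"y":0,"z":-1,"twist":0,"fingers":1},{"x":-11,"y":-17,"z":-1,"twist":0,"fingers":1},{"x":-27,"y":-42,"z":-1,"twist":0,"fingers":1},{"x":-44,"y":-68,"z":-1,"twist":0,"fingers":1},{"x":-46,"y":-71,"z":-1,"twist":0,"fingers":1}]'

```text
time: 5.1
ee_pos: [0.4387, -0.1303, 0.0627]
tcp_rot: [36.0, 90.0, -87.2]
wrist_force: [1.1, -0.0, -0.0]
opening: 0.085
```

```bash
python3 - <<'E'
from h import *
c=grab('scene','s5.png');o=bot.get_obs();print(o['time'],o['ee_pos'],o['opening'],o['wrist_force'])
a=c['image'][180:330,230:450,::-1];cv2.imwrite('pics/s5c.png',cv2.resize(a,None,fx=3.6,fy=3.6,interpolation=cv2.INTER_CUBIC))
c=grab('top','t5.png');a=c['image'][175:325,230:470,::-1];cv2.imwrite('pics/t5c.png',cv2.resize(a,None,fx=3.3,fy=3.3,interpolation=cv2.INTER_CUBIC))
E
```

```text
5.15 [ 0.43927522 -0.12983805  0.06272254] 0.08564900969340053 [ 0.78126836 -0.81499306  0.11071684]
```

View pics/s5c.png

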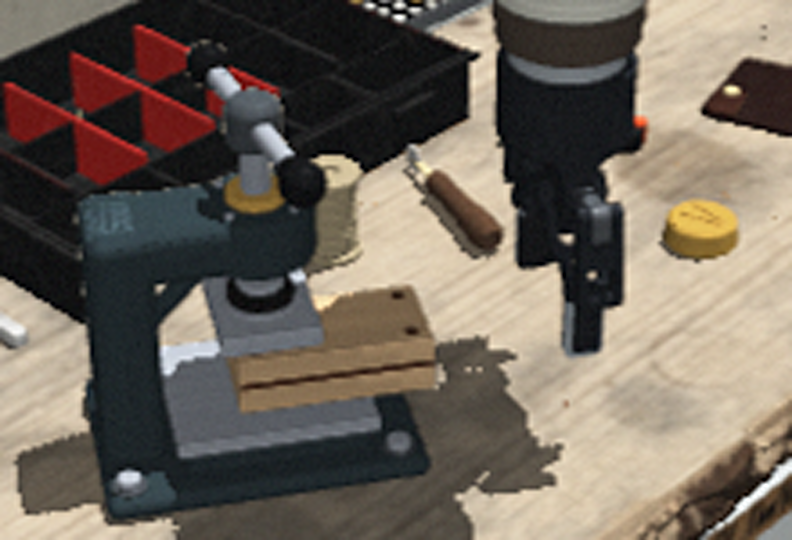

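View pics/t5c.png

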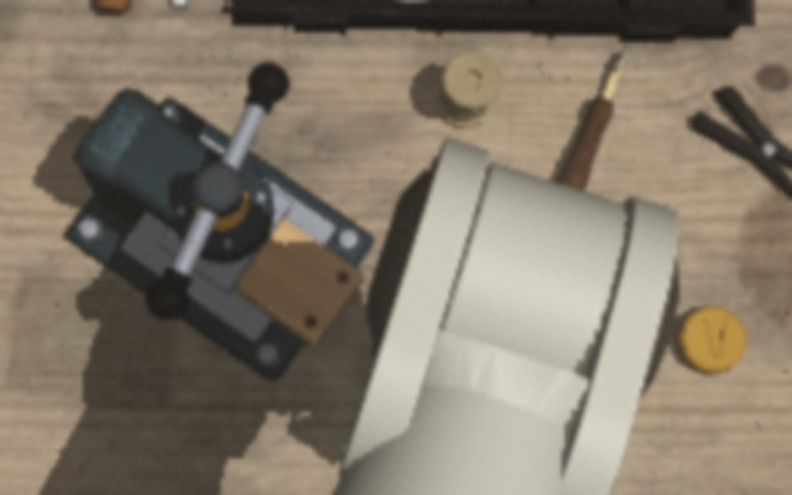

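```bash
cat >> h.py <<'E'
C=np.array([.530,.012]);e=np.array([.545,.839]);n=np.array([-.839,.545])
def rel(p): d=np.asarray(p)[:2]-C; return (d@e*1000).round(1),(d@n*1000).round(1)
def T(f,u,v,z): return pos(f,230+u/3.3,175+v/3.3,z)
def S(f,u,v,z): return pos(f,230+u/3.6,180+v/3.6,z)
E
python3 - <<'E'
from h import *
for p in (T('t5.png',365,268,.07),T('t5.png',316,343,.07),T('t5.png',290,222,.07),T('t5.png',236,287,.07),S('s5.png',420,288,.07),S('s5.png',440,346,.07),[.4392,-.1299]): print(rel(p),p)
print('bed',rel(S('s5.png',382,405,.036)))
E
```

```text
(np.float64(-91.3), np.float64(-30.5)) [ 0.50581744 -0.08111225  0.07      ]
(np.float64(-92.7), np.float64(28.3)) [ 0.45576625 -0.05028864  0.07      ]
(np.float64(-33.5), np.float64(-27.7)) [ 0.53499912 -0.03122046  0.07      ]
(np.float64(-29.0), np.float64(27.7)) [0.49098897 0.00281001 0.07      ]
(np.float64(-94.6), np.float64(-21.8)) [ 0.49675346 -0.07911849  0.07      ]
(np.float64(-91.0), np.float64(36.2)) [ 0.45005284 -0.04458843  0.07      ]
(np.float64(-168.5), np.float64(-1.2)) [0.4392, -0.1299]
bed (np.float64(-58.2), np.float64(36.4))
```

Call:
jog_arm --deltas '[{"x":0,"y":0,"z":0,"twist":8.5,"fingers":1},{"x":0,"y":0,"z":0,"twist":17,"fingers":1},{"x":0,"y":0,"z":0,"twist":25.5,"fingers":1},{"x":0,"y":0,"z":0,"twist":34,"fingers":1},{"x":0,"y":0,"z":0,"twist":42.5,"fingers":1},{"x":0,"y":0,"z":0,"twist":51,"fingers":1},{"x":0,"y":0,"z":0,"twist":59.5,"fingers":1},{"x":0,"y":0,"z":-4,"twist":68,"fingers":1},{"x":0,"y":0,"z":-9,"twist":76.5,"fingers":1},{"x":0,"y":0,"z":-14,"twist":85,"fingers":1}]'

```text
time: 6.2
ee_pos: [0.4406, -0.1283, 0.0487]
tcp_rot: [96.5, 89.9, 58.7]
wrist_force: [0.1, -0.8, -0.1]
opening: 0.0856
```

Call:
jog_arm --deltas '[{"x":0,"y":0,"z":0,"twist":5,"fingers":1},{"x":0,"y":0,"z":0,"twist":5,"fingers":1}]'

```text
time: 6.4
ee_pos: [0.4411, -0.1275, 0.0485]
tcp_rot: [107.3, 89.9, 74.7]
wrist_force: [0.6, -0.3, -0.4]
opening: 0.0857
```

```bash
python3 - <<'E'
from h import *
from scipy.spatial.transform import Rotation as Ro
c=grab('scene','s6.png');o=bot.get_obs();print(o['time'],o['ee_pos'],rel(o['ee_pos']),o['q'],o['opening'],o['wrist_force']);y=Ro.from_euler('xyz',o['tcp_rot'],degrees=True).as_matrix()[:,1];print(np.degrees(np.arctan2(y[1],y[0])))
a=c['image'][180:330,230:450,::-1];cv2.imwrite('pics/s6c.png',cv2.resize(a,None,fx=3.6,fy=3.6,interpolation=cv2.INTER_CUBIC))
E
```

```text
6.45 [ 0.44105654 -0.12765599  0.04866287] (np.float64(-165.6), np.float64(-1.5)) [-16.18633636  -6.53093535 -23.44629082  73.07314268   0.07570547
  16.69072608] 0.08551934790896762 [ 0.62348801 -0.34283     0.22697347]
57.122938060100395
```

View pics/s6c.png

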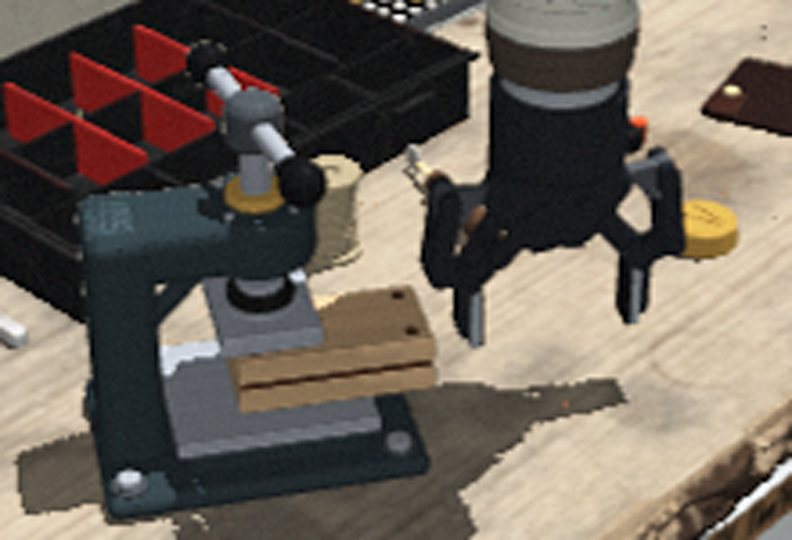

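Call:
jog_arm --deltas '[{"x":5,"y":9,"z":0,"twist":0,"fingers":1},{"x":10,"y":17,"z":0,"twist":0,"fingers":1},{"x":14,"y":23,"z":0,"twist":0,"fingers":1},{"x":18,"y":29,"z":0,"twist":0,"fingers":1},{"x":21,"y":35,"z":0,"twist":0,"fingers":1},{"x":21,"y":35,"z":0,"twist":0,"fingers":1}]'

```text
time: 7.05
ee_pos: [0.4625, -0.0918, 0.0486]
tcp_rot: [99.6, 89.9, 66.8]
wrist_force: [-0.5, -0.4, -0.2]
opening: 0.0853
```

```bash
python3 - <<'E'
from h import *
c=grab('scene','s7.png');o=bot.get_obs();print(o['time'],o['ee_pos'],rel(o['ee_pos']),o['opening'],o['wrist_force'])
a=c['image'][180:330,230:450,::-1];cv2.imwrite('pics/s7c.png',cv2.resize(a,None,fx=3.6,fy=3.6,interpolation=cv2.INTER_CUBIC))
c=grab('top','t7.png');a=c['image'][175:325,230:470,::-1];cv2.imwrite('pics/t7c.png',cv2.resize(a,None,fx=3.3,fy=3.3,interpolation=cv2.INTER_CUBIC))
E
```

```text
7.1 [ 0.46222843 -0.09212212  0.04857752] (np.float64(-124.3), np.float64(0.1)) 0.08556735330855625 [-0.20683719 -0.41169019 -0.12360471]
```

View pics/s7c.png

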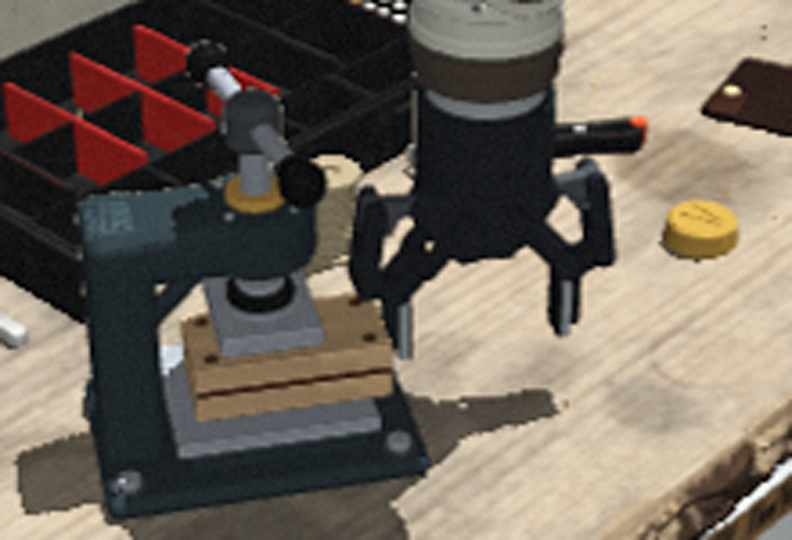

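View pics/t7c.png

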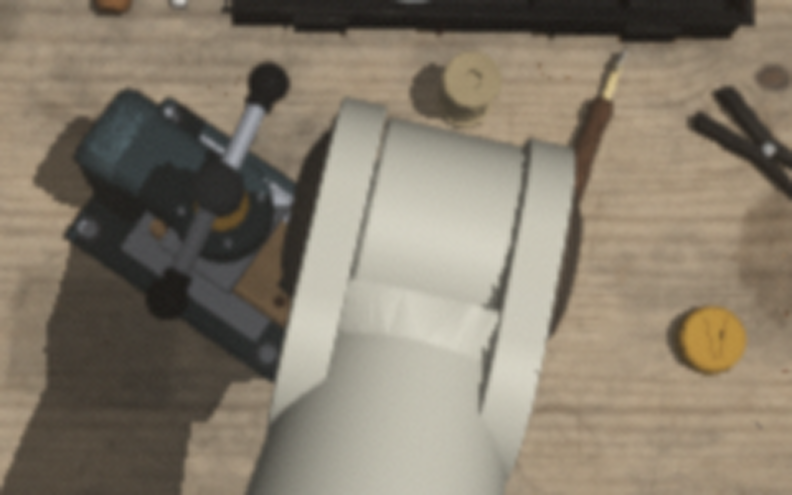

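```bash
python3 - <<'E'
from h import *
for p in (S('s7.png',390,346,.07),S('s7.png',195,364,.07),S('s7.png',180,323,.07)): print(rel(p))
p=S('s5.png',440,346,.07);print('prev',rel(p))
# bed corners
for p in ((380,405),(178,446)): print('bed',rel(S('s7.png',*p,.036)))
E
```

```text
(np.float64(-64.6), np.float64(29.7))
(np.float64(41.9), np.float64(20.7))
(np.float64(43.8), np.float64(-20.1))
prev (np.float64(-91.0), np.float64(36.2))
bed (np.float64(-57.1), np.float64(36.2))
bed (np.float64(57.1), np.float64(46.0))
```

Call:
jog_arm --deltas '[{"x":2,"y":3,"z":0,"twist":0,"fingers":1},{"x":4,"y":6,"z":0,"twist":0,"fingers":1},{"x":6,"y":9.5,"z":0,"twist":0,"fingers":1},{"x":6,"y":9.5,"z":0,"twist":0,"fingers":1},{"x":0,"y":0,"z":0,"twist":0,"fingers":1},{"x":-15,"y":-25,"z":5,"twist":0,"fingers":1},{"x":-35,"y":-60,"z":30,"twist":0,"fingers":1},{"x":-60,"y":-100,"z":50,"twist":0,"fingers":0},{"x":-85,"y":-140,"z":80,"twist":0,"fingers":0},{"x":-85,"y":-140,"z":110,"twist":0,"fingers":0}]'

```text
time: 8.15
ee_pos: [0.374, -0.2351, 0.1588]
tcp_rot: [160.3, 89.9, 127.2]
wrist_force: [1.5, 0.6, -0.4]
opening: 0.0441
```

```bash
python3 - <<'E'
from h import *
c=grab('scene','s8.png');o=bot.get_obs();print(o['time'],o['ee_pos'],rel(o['ee_pos']),o['opening'],o['wrist_force'])
a=c['image'][220:330,240:360,::-1];cv2.imwrite('pics/s8c.png',cv2.resize(a,None,fx=5,fy=5,interpolation=cv2.INTER_CUBIC))
c=grab('top','t8.png');a=c['image'][190:300,230:350,::-1];cv2.imwrite('pics/t8c.png',cv2.resize(a,None,fx=5,fy=5,interpolation=cv2.INTER_CUBIC))
E
```

```text
8.2 [ 0.37608933 -0.23560046  0.16492941] (np.float64(-291.6), np.float64(-5.8)) 0.03620779210783102 [-0.27218365  0.86963239  5.52689295]
```

View pics/s8c.png

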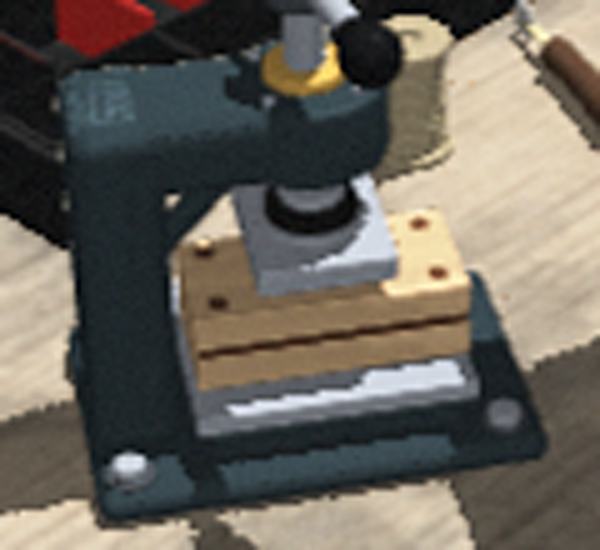

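View pics/t8c.png

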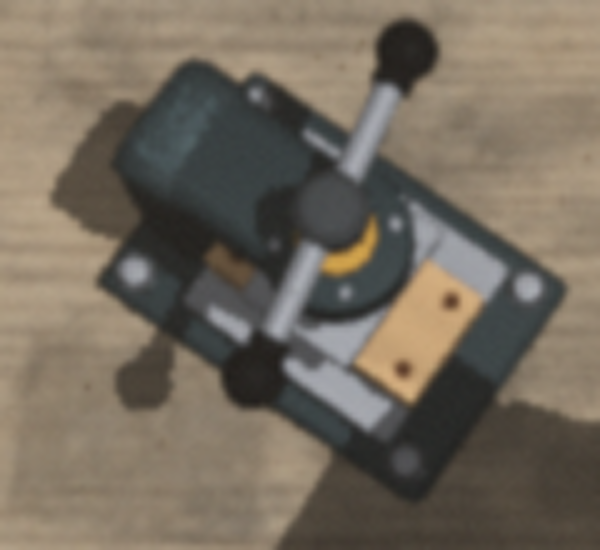

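```bash
python3 - <<'E'
from h import *
t=lambda u,v,z:rel(pos('t8.png',230+u/5,190+v/5,z)); s=lambda u,v,z:rel(pos('s8.png',240+u/5,220+v/5,z))
print('form T',t(484,305,.07),t(412,404,.07),'inner',t(424,260,.07),t(353,360,.07))
print('bed T',t(510,265,.036),t(385,436,.036),t(405,190,.036))
print('form S L front/back',s(470,285,.07),s(193,322,.07),'Rfront',s(455,210,.07))
print('bed S',s(478,395,.036),s(198,435,.036))
print('base T',t(567,288,.0),t(415,502,0),t(98,283,0))
E
```

```text
form T (np.float64(-60.3), np.float64(-22.9)) (np.float64(-59.2), np.float64(30.1)) inner (np.float64(-27.7), np.float64(-24.5)) (np.float64(-27.4), np.float64(28.9))
bed T (np.float64(-57.1), np.float64(-49.2)) (np.float64(-54.9), np.float64(45.4)) (np.float64(1.0), np.float64(-50.7))
form S L front/back (np.float64(-55.6), np.float64(30.6)) (np.float64(54.1), np.float64(28.9)) Rfront (np.float64(-61.8), np.float64(-22.4))
bed S (np.float64(-52.3), np.float64(56.8)) (np.float64(58.3), np.float64(55.7))
base T (np.float64(-82.1), np.float64(-60.9)) (np.float64(-80.4), np.float64(59.6)) (np.float64(96.7), np.float64(59.5))
```

```bash
python3 - <<'E'
from h import *
W=lambda x,y,z:np.r_[C+x/1000*e+y/1000*n,z]
for z in(.07,.074,.078,.082,.086,.09,.094,.102):
  print(z,[((pix('s8.png',W(*q,z))-[240,220])*5).round(0) for q in((-28,36),(28,36),(-28,-36))])
print([((pix('s8.png',W(*q))-[240,220])*5).round(0) for q in((-56,48,.036),(56,48,.036),(-56,-48,.036),(-55,28,.07),(55,28,.07))])
print([((pix('s8.png',W(0,0,z))-[240,220])*5).round(0) for z in (.157,.204)])
for z in (.195,.2,.205,.21): print(z,pos('t8.png',230+330/5,190+210/5,z+.014),pos('t8.png',230+407/5,190+50/5,z), pos('t8.png',230+253/5,190+373/5,z))
E
```

```text
0.07 [array([404., 303.]), array([263., 323.]), array([367., 203.])]
0.074 [array([404., 294.]), array([262., 315.]), array([367., 195.])]
0.078 [array([404., 286.]), array([262., 306.]), array([367., 187.])]
0.082 [array([404., 277.]), array([261., 298.]), array([366., 179.])]
0.086 [array([403., 269.]), array([261., 289.]), array([366., 170.])]
0.09 [array([403., 261.]), array([260., 281.]), array([366., 162.])]
0.094 [array([403., 252.]), array([260., 272.]), array([366., 154.])]
0.102 [array([403., 235.]), array([259., 255.]), array([365., 137.])]
[array([482., 380.]), array([201., 422.]), array([429., 246.]), array([467., 282.]), array([190., 321.])]
[array([308.,  74.]), array([303., -33.])]
0.195 [0.52946049 0.01046442 0.209     ] [ 0.59670445 -0.01674332  0.195     ] [0.46790211 0.03832044 0.195     ]
0.2 [0.52849321 0.01023064 0.214     ] [ 0.59541499 -0.016838    0.2       ] [0.46725566 0.03795087 0.2       ]
0.205 [0.52752592 0.00999686 0.219     ] [ 0.59412553 -0.01693269  0.205     ] [0.46660921 0.0375813  0.205     ]
0.21 [0.52655864 0.00976309 0.224     ] [ 0.59283608 -0.01702737  0.21      ] [0.46596275 0.03721172 0.21      ]
```

Form is centred: the model corners agree to within a few pixels. The platen hangs about 13 mm above it. Next is the handle, pushing the near-left end with shut fingers.

Call:
jog_arm --deltas '[{"x":0,"y":0,"z":45,"twist":5,"fingers":0},{"x":10,"y":20,"z":85,"twist":10,"fingers":0},{"x":28,"y":60,"z":85,"twist":10,"fingers":0},{"x":46,"y":103,"z":85,"twist":10,"fingers":0},{"x":64,"y":146,"z":85,"twist":10,"fingers":0},{"x":82,"y":189,"z":85,"twist":10,"fingers":0},{"x":103,"y":233,"z":85,"twist":10,"fingers":0},{"x":103,"y":233,"z":85,"twist":10,"fingers":0},{"x":103,"y":233,"z":85,"twist":10,"fingers":0}]'

```text
time: 9.15
ee_pos: [0.4799, -0.0011, 0.2471]
tcp_rot: [10.6, 89.7, -12.3]
wrist_force: [-0.7, -0.5, 0.2]
opening: -0.0001
```

```bash
cat >> h.py <<'E'
def look(k):
    from scipy.spatial.transform import Rotation as Ro
    c=grab('scene','s%s.png'%k);a=c['image'][130:330,210:410,::-1];s=cv2.resize(a,(560,560),interpolation=cv2.INTER_CUBIC)
    cv2.imwrite('pics/s%sc.png'%k,s)
    o=bot.get_obs();y=Ro.from_euler('xyz',o['tcp_rot'],degrees=True).as_matrix()[:,1];print(o['time'],o['ee_pos'].round(4),'jaw',np.degrees(np.arctan2(y[1],y[0])).round(1),o['q'].round(1),o['opening'].round(4),o['wrist_force'].round(1))
E
python3 -c "
from h import *
look(9)"
```

```text
Traceback (most recent call last):
  File "h.py", line 23, in look
    o=bot.get_obs();y=Ro.from_euler('xyz',o['tcp_rot'],degrees=True).as_matrix()[:,1];print(o['time'],o['ee_pos'].round(4),'jaw',np.degrees(np.arctan2(y[1],y[0])).round(1),o['q'].round(1),o['opening'].round(4),o['wrist_force'].round(1))
                                                                                                                                                                                            ^^^^^^^^^^^^^^^^^^
AttributeError: 'float' object has no attribute 'round'
```

View pics/s9c.png

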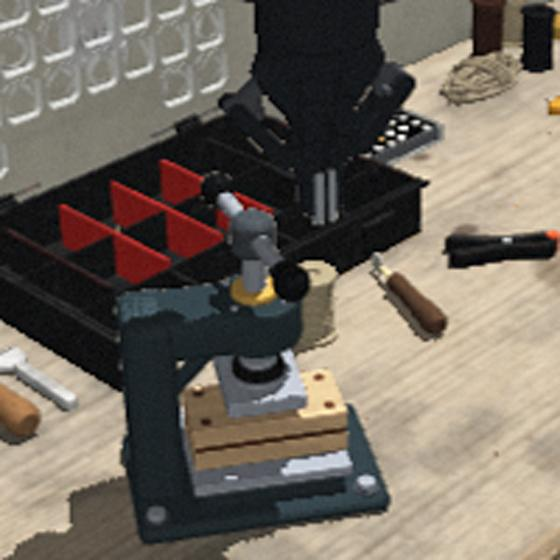

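```bash
sed -i "s/o\['opening'\].round(4)/round(o['opening'],4)/" h.py; cat >> h.py <<'E'
H=np.array([.530,.0105])
def path(th,r=.042,d=.016):
    o=bot.get_obs()
    for t in th:
        c,s=np.cos(np.radians(t)),np.sin(np.radians(t)); p=H+r*np.array([c,s])+d*np.array([-s,c])
        print(t,((p-o['ee_pos'][:2])*1000).round(0))
E
python3 -c "
from h import *
look(9)
path([157],d=.032);path([157],d=.02);path([149,141,133,125,117,109,101,93,85,77,69,61,53])"
```

```text
9.25 [ 0.4797 -0.0026  0.2476] jaw 66.9 [-0.3 -4.9  0.1 94.7 -0.1 22.8] -0.0004 [ 0.1 -0.6 -0.1]
157 [-1.  0.]
157 [ 4. 11.]
149 [ 6. 21.]
141 [ 8. 27.]
133 [10. 33.]
125 [13. 38.]
117 [17. 43.]
109 [22. 48.]
101 [27. 51.]
93 [32. 54.]
85 [38. 56.]
77 [44. 58.]
69 [50. 58.]
61 [57. 58.]
53 [63. 56.]
```

Call:
jog_arm --deltas '[{"x":-1,"y":0,"z":-30,"twist":0,"fingers":0},{"x":-1,"y":0,"z":-45,"twist":0,"fingers":0},{"x":-1,"y":0,"z":-45,"twist":0,"fingers":0},{"x":4,"y":11,"z":-45,"twist":0,"fingers":0},{"x":6,"y":21,"z":-45,"twist":-8,"fingers":0},{"x":8,"y":27,"z":-45,"twist":-16,"fingers":0},{"x":10,"y":33,"z":-45,"twist":-24,"fingers":0},{"x":13,"y":38,"z":-46,"twist":-32,"fingers":0},{"x":17,"y":43,"z":-46,"twist":-40,"fingers":0},{"x":22,"y":48,"z":-47,"twist":-48,"fingers":0}]'

```text
time: 10.25
ee_pos: [0.5013, 0.0459, 0.2018]
tcp_rot: [9.7, 89.7, -61.8]
wrist_force: [-5.3, -0.2, 4.0]
opening: -0.0
```

```bash
python3 -c "
from h import *
look(10)
path([101,93,85,77,69,61,53,45])"
```

```text
10.3 [0.5021 0.0464 0.2017] jaw 18.1 [ 5.4 -2.1 -2.4 89.6 -0.3 77.3] 0.0001 [-5.3 -0.2  1.8]
101 [4. 2.]
93 [10.  5.]
85 [16.  7.]
77 [22.  9.]
69 [28.  9.]
61 [34.  9.]
53 [40.  7.]
45 [46.  5.]
```

View pics/s10c.png

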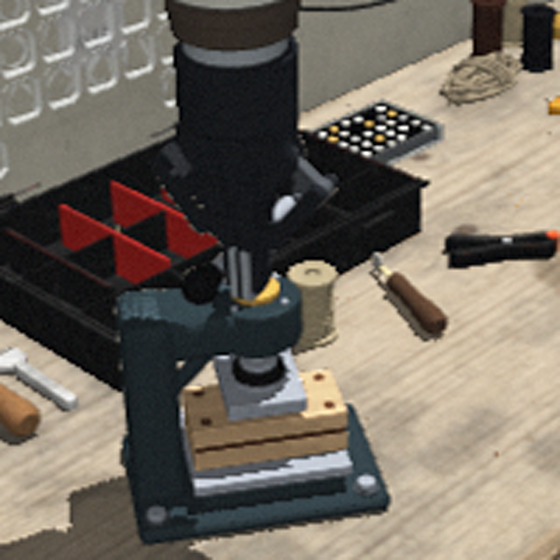

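Call:
jog_arm --deltas '[{"x":4,"y":2,"z":-1,"twist":-8,"fingers":0},{"x":10,"y":5,"z":-2,"twist":-16,"fingers":0},{"x":16,"y":7,"z":-2,"twist":-24,"fingers":0},{"x":22,"y":9,"z":-3,"twist":-32,"fingers":0},{"x":28,"y":9,"z":-3,"twist":-40,"fingers":0},{"x":34,"y":9,"z":-3,"twist":-48,"fingers":0},{"x":40,"y":7,"z":-3,"twist":-56,"fingers":0},{"x":46,"y":5,"z":-4,"twist":-64,"fingers":0},{"x":46,"y":5,"z":-4,"twist":-64,"fingers":0}]'

```text
time: 11.2
ee_pos: [0.549, 0.052, 0.1987]
tcp_rot: [29.3, 89.8, -106.7]
wrist_force: [-0.2, 4.1, -0.0]
opening: -0.0006
```

```bash
python3 -c "
from h import *
look(11)"
```

```text
11.25 [0.5488 0.0519 0.1987] jaw -45.7 [  5.5   4.5   4.   89.6  -0.2 141.2] 0.0003 [0.5 2.2 1. ]
```

View pics/s11c.png

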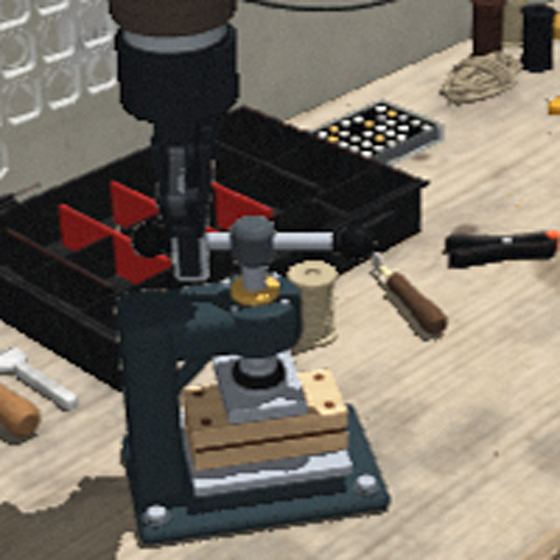

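Call:
jog_arm --deltas '[{"x":-8,"y":8,"z":5,"twist":0,"fingers":0},{"x":-8,"y":8,"z":50,"twist":8,"fingers":0},{"x":-8,"y":0,"z":60,"twist":16.5,"fingers":0},{"x":-12,"y":-15,"z":60,"twist":25,"fingers":0},{"x":-15,"y":-30,"z":60,"twist":33.5,"fingers":0},{"x":-18,"y":-50,"z":60,"twist":42,"fingers":0},{"x":-22,"y":-70,"z":60,"twist":50.5,"fingers":0},{"x":-26,"y":-94,"z":60,"twist":59,"fingers":0},{"x":-26,"y":-94,"z":60,"twist":67.5,"fingers":0},{"x":-26,"y":-94,"z":60,"twist":76,"fingers":0}]'

```text
time: 12.25
ee_pos: [0.5222, -0.0426, 0.2598]
tcp_rot: [30.6, 89.7, -28.6]
wrist_force: [0.3, -0.4, -0.4]
opening: -0.0002
```

Call:
jog_arm --deltas '[{"x":0,"y":0,"z":0,"twist":8.5,"fingers":0},{"x":0,"y":0,"z":0,"twist":17,"fingers":0},{"x":0,"y":0,"z":0,"twist":25.5,"fingers":0},{"x":0,"y":0,"z":0,"twist":34,"fingers":0},{"x":0,"y":0,"z":0,"twist":42.5,"fingers":0},{"x":0,"y":0,"z":0,"twist":51,"fingers":0},{"x":0,"y":0,"z":0,"twist":59.5,"fingers":0},{"x":0,"y":0,"z":0,"twist":68,"fingers":0},{"x":0,"y":0,"z":0,"twist":76.5,"fingers":0},{"x":0,"y":0,"z":0,"twist":85,"fingers":0}]'

```text
time: 13.25
ee_pos: [0.5217, -0.0423, 0.2607]
tcp_rot: [16.8, 89.7, 43.1]
wrist_force: [0.3, -0.4, 0.2]
opening: 0.0001
```

Call:
jog_arm --deltas '[{"x":0,"y":0,"z":0,"twist":8.5,"fingers":0},{"x":0,"y":0,"z":0,"twist":17,"fingers":0},{"x":0,"y":0,"z":0,"twist":19,"fingers":0}]'

```text
time: 13.55
ee_pos: [0.5212, -0.042, 0.2618]
tcp_rot: [1.8, 89.7, 47.6]
wrist_force: [-0.2, 0.1, -0.1]
opening: -0.0
```

```bash
python3 -c "
from h import *
look(12)
path([-135],d=.032);path([-135],d=.02)
path(range(-143,-240,-8))"
```

```text
13.6 [ 0.5212 -0.042   0.2617] jaw 135.7 [ -4.7   1.4   7.8  96.3   0.2 -50.5] 0.0002 [ 0.4 -0.4  0.4]
-135 [2. 0.]
-135 [-7.  9.]
-143 [-15.  14.]
-151 [-20.  18.]
-159 [-25.  22.]
-167 [-29.  27.]
-175 [-32.  33.]
-183 [-34.  39.]
-191 [-36.  45.]
-199 [-36.  51.]
-207 [-36.  57.]
-215 [-35.  63.]
-223 [-33.  69.]
-231 [-30.  75.]
-239 [-27.  80.]
```

View pics/s12c.png

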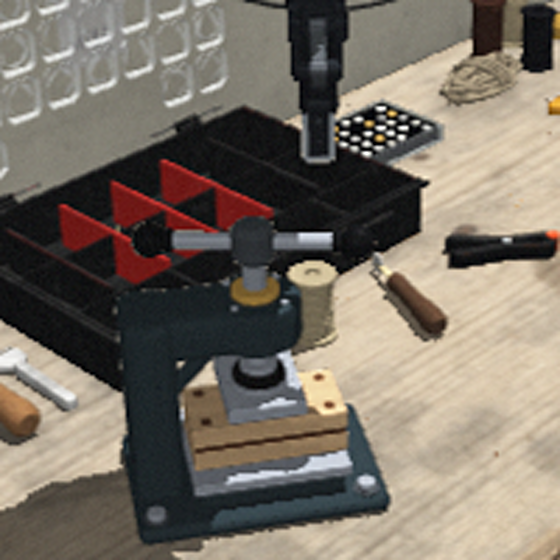

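Call:
jog_arm --deltas '[{"x":2,"y":0,"z":-45,"twist":0,"fingers":0},{"x":2,"y":0,"z":-66,"twist":0,"fingers":0},{"x":2,"y":0,"z":-66,"twist":0,"fingers":0},{"x":-7,"y":9,"z":-66,"twist":0,"fingers":0},{"x":-15,"y":14,"z":-66,"twist":-8,"fingers":0},{"x":-20,"y":18,"z":-66,"twist":-16,"fingers":0},{"x":-25,"y":22,"z":-66,"twist":-24,"fingers":0},{"x":-29,"y":27,"z":-67,"twist":-32,"fingers":0},{"x":-32,"y":33,"z":-67,"twist":-40,"fingers":0},{"x":-34,"y":39,"z":-68,"twist":-48,"fingers":0}]'

```text
time: 14.6
ee_pos: [0.487, -0.003, 0.1965]
tcp_rot: [-9.8, 89.5, -12.4]
wrist_force: [-1.5, -5.7, 3.2]
opening: -0.0
```

```bash
python3 -c "
from h import *
look(13)
path(range(-191,-270,-8))"
```

```text
14.65 [ 0.4869 -0.0023  0.1964] jaw 86.9 [-0.2 -4.9 -5.5 88.9 -0.1  2.8] 0.0003 [-0.6 -2.5  1.4]
-191 [-1.  5.]
-199 [-2. 11.]
-207 [-2. 18.]
-215 [-0. 24.]
-223 [ 2. 30.]
-231 [ 4. 35.]
-239 [ 8. 41.]
-247 [12. 45.]
-255 [17. 49.]
-263 [22. 53.]
```

View pics/s13c.png

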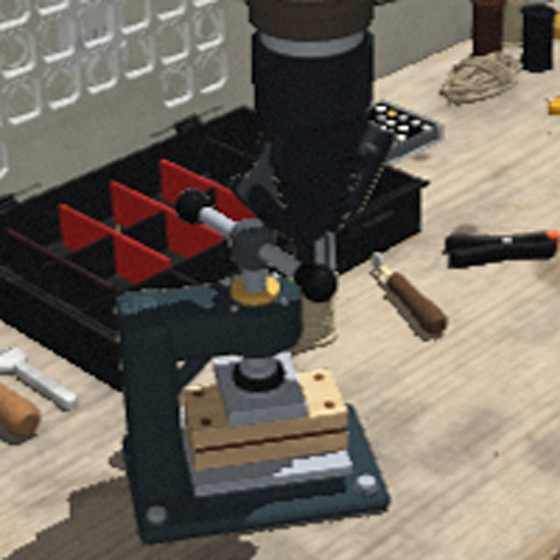

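Call:
jog_arm --deltas '[{"x":-1,"y":5,"z":-1,"twist":-8,"fingers":0},{"x":-2,"y":11,"z":-1,"twist":-16,"fingers":0},{"x":-2,"y":18,"z":-2,"twist":-24,"fingers":0},{"x":0,"y":24,"z":-2,"twist":-32,"fingers":0},{"x":2,"y":30,"z":-3,"twist":-40,"fingers":0},{"x":4,"y":35,"z":-3,"twist":-48,"fingers":0},{"x":8,"y":41,"z":-3,"twist":-56,"fingers":0},{"x":12,"y":45,"z":-4,"twist":-64,"fingers":0},{"x":17,"y":49,"z":-4,"twist":-72,"fingers":0},{"x":22,"y":53,"z":-5,"twist":-80,"fingers":0}]'

```text
time: 15.65
ee_pos: [0.5081, 0.0515, 0.1934]
tcp_rot: [-2.3, 89.6, -85.5]
wrist_force: [-4.5, -0.5, 3.8]
opening: -0.0
```

```bash
python3 -c "
from h import *
look(14)
path(range(-271,-320,-8))"
```

```text
15.7 [0.5089 0.0518 0.1932] jaw 6.3 [ 6.  -1.1 -2.3 88.8 -0.4 89.7] 0.0001 [-6.   0.2  1.7]
-271 [6. 1.]
-279 [12.  3.]
-287 [18.  4.]
-295 [24.  4.]
-303 [31.  3.]
-311 [37.  1.]
-319 [42. -2.]
```

View pics/s14c.png

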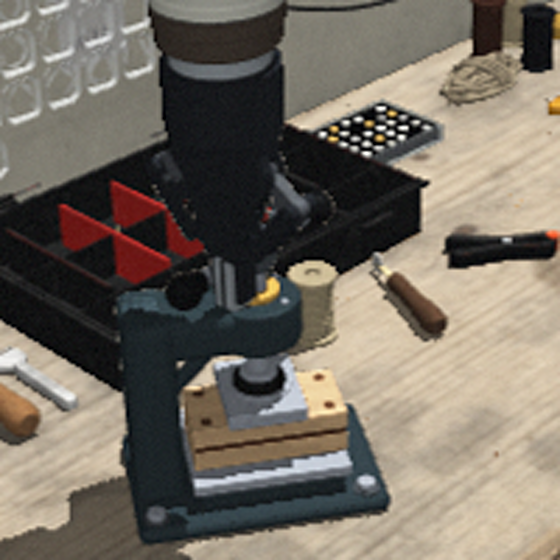

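Call:
jog_arm --deltas '[{"x":6,"y":1,"z":-1,"twist":-8,"fingers":0},{"x":12,"y":3,"z":-1,"twist":-16,"fingers":0},{"x":18,"y":4,"z":-2,"twist":-24,"fingers":0},{"x":24,"y":4,"z":-2,"twist":-32,"fingers":0},{"x":31,"y":3,"z":-2,"twist":-40,"fingers":0},{"x":37,"y":1,"z":-3,"twist":-48,"fingers":0},{"x":42,"y":-2,"z":-3,"twist":-56,"fingers":0},{"x":42,"y":-2,"z":-3,"twist":-56,"fingers":0},{"x":34,"y":8,"z":5,"twist":-56,"fingers":0},{"x":34,"y":8,"z":50,"twist":-50,"fingers":0}]'

```text
time: 16.7
ee_pos: [0.5397, 0.0607, 0.2401]
tcp_rot: [-19.9, 89.1, -153.2]
wrist_force: [1.4, 0.2, 1.9]
opening: -0.0001
```

```bash
python3 -c "
from h import *
look(15)
path([-139],d=.034)"
```

```text
16.75 [0.542  0.0608 0.2512] jaw -42.9 [  6.5   4.4   9.8  95.4  -0.3 139.4] -0.0001 [-3.5 -1.1  6.8]
-139 [ -21. -103.]
```

View pics/s15c.png

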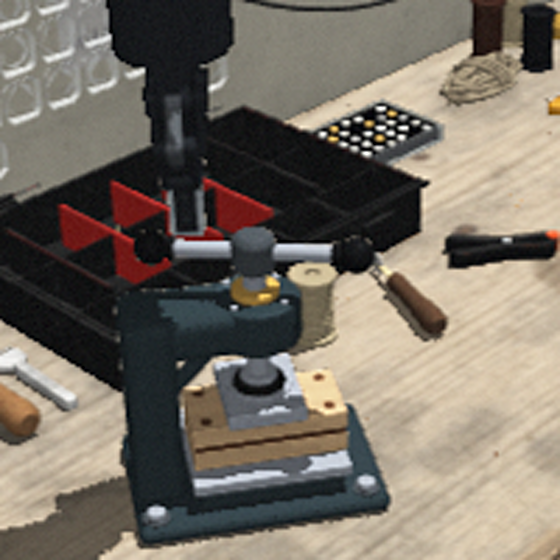

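```bash
python3 -c "
from h import *
im=cv2.imread('pics/s15.png')[235:315,260:350];cv2.imwrite('pics/z15.png',cv2.resize(im,None,fx=6,fy=6,interpolation=cv2.INTER_CUBIC))
im=cv2.imread('pics/s9.png')[235:315,260:350];cv2.imwrite('pics/z9.png',cv2.resize(im,None,fx=6,fy=6,interpolation=cv2.INTER_CUBIC))
a,b=[pos('s15.png',210+u/2.8,130+v/2.8,.191)for u,v in((152,245),(355,253))];print(a,b,(a+b)/2,np.degrees(np.arctan2(*(a-b)[1::-1])))
"
```

```text
[0.58682232 0.05410344 0.191     ] [ 0.47801276 -0.0313302   0.191     ] [0.53241754 0.01138662 0.191     ] 38.1378253865123
```

View pics/z15.png

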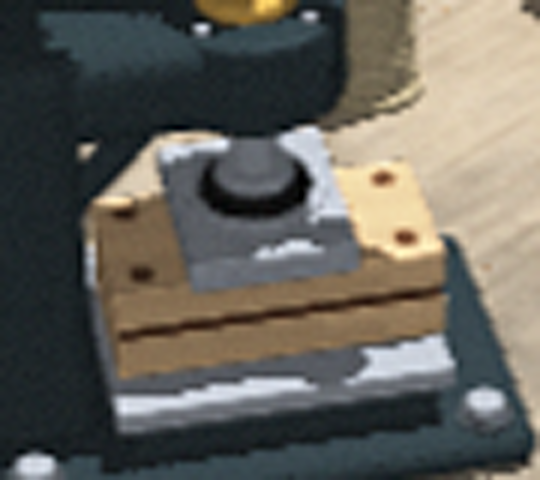

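View pics/z9.png

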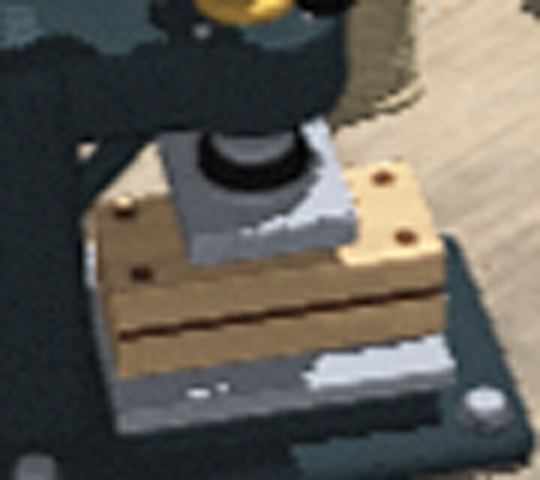

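Call:
jog_arm --deltas '[{"x":-6,"y":-5,"z":10,"twist":8.5,"fingers":0},{"x":-8,"y":-20,"z":10,"twist":17,"fingers":0},{"x":-11,"y":-35,"z":10,"twist":25.5,"fingers":0},{"x":-14,"y":-55,"z":10,"twist":34,"fingers":0},{"x":-17,"y":-75,"z":10,"twist":42.5,"fingers":0},{"x":-21,"y":-95,"z":10,"twist":51,"fingers":0},{"x":-21,"y":-103,"z":10,"twist":59.5,"fingers":0},{"x":-21,"y":-103,"z":10,"twist":68,"fingers":0},{"x":-21,"y":-103,"z":10,"twist":76.5,"fingers":0},{"x":-21,"y":-103,"z":10,"twist":85,"fingers":0}]'

```text
time: 17.75
ee_pos: [0.5206, -0.0418, 0.2633]
tcp_rot: [43.6, 89.5, -3.7]
wrist_force: [-0.5, -0.0, -0.0]
opening: 0.0
```

Call:
jog_arm --deltas '[{"x":0,"y":0,"z":0,"twist":8.5,"fingers":0},{"x":0,"y":0,"z":0,"twist":17,"fingers":0},{"x":0,"y":0,"z":0,"twist":25.5,"fingers":0},{"x":0,"y":0,"z":0,"twist":34,"fingers":0},{"x":0,"y":0,"z":0,"twist":42.5,"fingers":0},{"x":0,"y":0,"z":0,"twist":51,"fingers":0},{"x":0,"y":0,"z":0,"twist":59.5,"fingers":0},{"x":0,"y":0,"z":0,"twist":68,"fingers":0},{"x":0,"y":0,"z":0,"twist":76.5,"fingers":0},{"x":0,"y":0,"z":0,"twist":85,"fingers":0}]'

```text
time: 18.75
ee_pos: [0.5203, -0.0412, 0.2653]
tcp_rot: [25.8, 89.5, 64.1]
wrist_force: [0.2, -0.5, 0.4]
opening: 0.0001
```

```bash
python3 -c "
from h import *
look(16)
path([-142],d=.032);path([-142],d=.02)
path(range(-150,-270,-8))"
```

```text
18.8 [ 0.5203 -0.0412  0.2652] jaw 128.8 [ -4.8   1.3   8.2  96.7   0.5 -43.5] 0.0001 [-0.1  0.1 -0.8]
-142 [-4.  1.]
-142 [-11.  10.]
-150 [-19.  17.]
-158 [-23.  21.]
-166 [-27.  26.]
-174 [-30.  31.]
-182 [-33.  37.]
-190 [-34.  43.]
-198 [-35.  49.]
-206 [-35.  56.]
-214 [-34.  62.]
-222 [-32.  68.]
-230 [-30.  74.]
-238 [-26.  79.]
-246 [-22.  84.]
-254 [-17.  88.]
-262 [-12.  91.]
```

View pics/s16c.png

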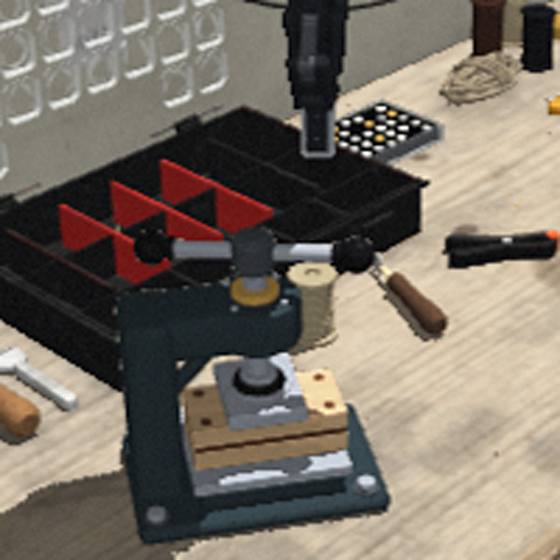

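Call:
jog_arm --deltas '[{"x":-3,"y":0,"z":-45,"twist":0,"fingers":0},{"x":-4,"y":0,"z":-76,"twist":0,"fingers":0},{"x":-4,"y":0,"z":-76,"twist":0,"fingers":0},{"x":-11,"y":10,"z":-76,"twist":0,"fingers":0},{"x":-19,"y":17,"z":-76,"twist":-8,"fingers":0},{"x":-23,"y":21,"z":-76,"twist":-16,"fingers":0},{"x":-27,"y":26,"z":-76,"twist":-24,"fingers":0},{"x":-30,"y":31,"z":-77,"twist":-32,"fingers":0},{"x":-33,"y":37,"z":-77,"twist":-40,"fingers":0},{"x":-34,"y":43,"z":-78,"twist":-48,"fingers":0}]'

```text
time: 19.8
ee_pos: [0.4863, 0.0017, 0.1906]
tcp_rot: [11.3, 89.3, 1.7]
wrist_force: [-3.3, -6.1, 3.9]
opening: 0.0001
```

```bash
python3 -c "
from h import *
look(17)
path(range(-198,-290,-8))
im=cv2.imread('pics/s17.png')[235:315,260:350];cv2.imwrite('pics/z17.png',cv2.resize(im,None,fx=6,fy=6,interpolation=cv2.INTER_CUBIC))"
```

```text
19.85 [0.4862 0.0025 0.1905] jaw 79.9 [ 0.3 -5.2 -6.5 88.1  0.1 10.4] -0.0003 [-1.7 -4.3  3. ]
-198 [-1.  6.]
-206 [-1. 12.]
-214 [ 0. 18.]
-222 [ 2. 24.]
-230 [ 5. 30.]
-238 [ 8. 35.]
-246 [12. 40.]
-254 [17. 44.]
-262 [22. 47.]
-270 [28. 50.]
-278 [34. 52.]
-286 [40. 53.]
```

View pics/s17c.png

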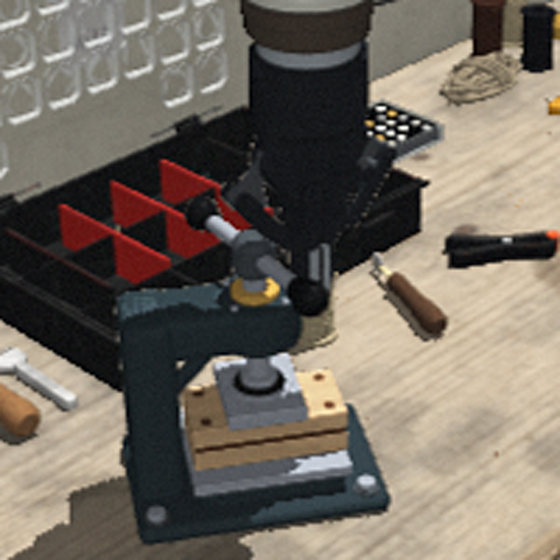

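View pics/z17.png

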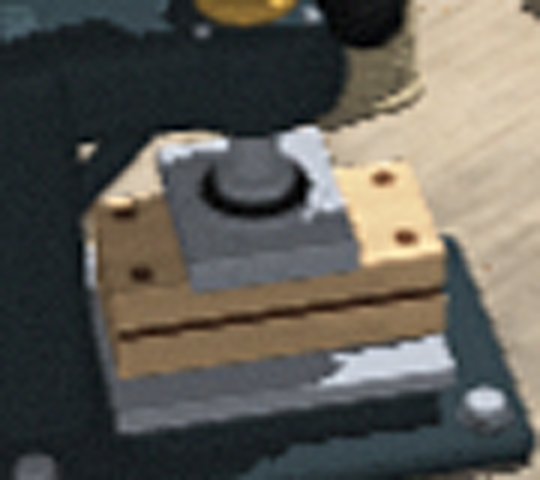

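Call:
jog_arm --deltas '[{"x":-1,"y":6,"z":-1,"twist":-8,"fingers":0},{"x":-1,"y":12,"z":-1,"twist":-16,"fingers":0},{"x":0,"y":18,"z":-2,"twist":-24,"fingers":0},{"x":2,"y":24,"z":-2,"twist":-32,"fingers":0},{"x":5,"y":30,"z":-3,"twist":-40,"fingers":0},{"x":8,"y":35,"z":-3,"twist":-48,"fingers":0},{"x":12,"y":40,"z":-3,"twist":-56,"fingers":0},{"x":17,"y":44,"z":-3,"twist":-64,"fingers":0},{"x":17,"y":44,"z":-3,"twist":-64,"fingers":0}]'

```text
time: 20.75
ee_pos: [0.5028, 0.0478, 0.1896]
tcp_rot: [18.7, 89.4, -55.5]
wrist_force: [-4.9, 0.3, -1.4]
opening: -0.0003
```

```bash
python3 -c "
from h import *
look(18)
im=cv2.imread('pics/s18.png')[235:315,260:350];cv2.imwrite('pics/z18.png',cv2.resize(im,None,fx=6,fy=6,interpolation=cv2.INTER_CUBIC))"
```

```text
20.8 [0.5028 0.0475 0.1896] jaw 16.0 [ 5.7 -2.3 -3.8 88.1 -0.6 79.7] -0.0003 [-3.7  1.3 -1. ]
```

View pics/s18c.png

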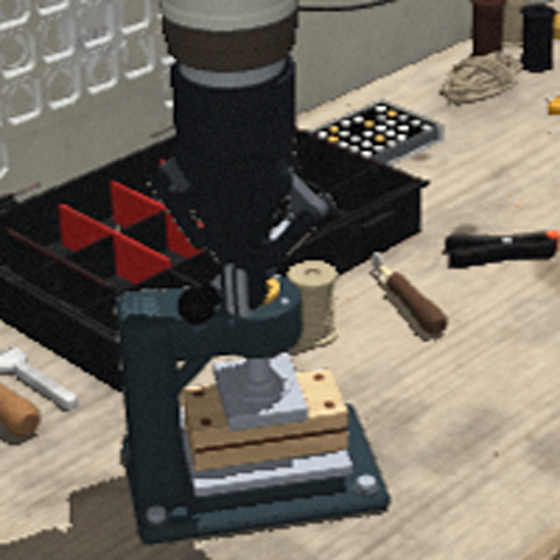

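View pics/z18.png

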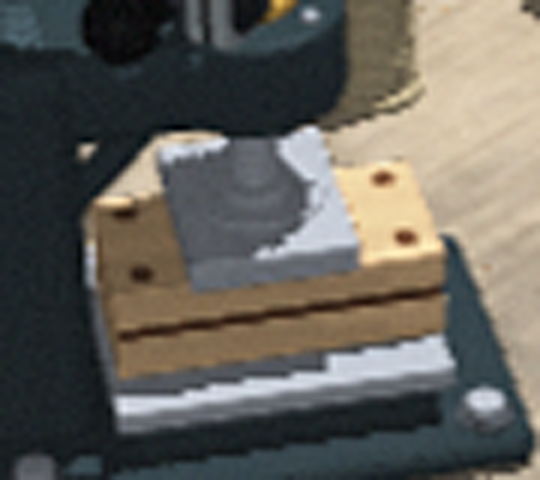

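Call:
jog_arm --deltas '[{"x":-8,"y":-2,"z":0,"twist":0,"fingers":0},{"x":-22,"y":-5,"z":5,"twist":0,"fingers":0},{"x":-25,"y":-5,"z":45,"twist":0,"fingers":0},{"x":-40,"y":-10,"z":85,"twist":0,"fingers":0},{"x":-70,"y":-40,"z":110,"twist":0,"fingers":0},{"x":-100,"y":-75,"z":110,"twist":0,"fingers":0},{"x":-130,"y":-110,"z":110,"twist":0,"fingers":0},{"x":-130,"y":-110,"z":110,"twist":0,"fingers":0},{"x":-130,"y":-110,"z":110,"twist":0,"fingers":0},{"x":-130,"y":-110,"z":110,"twist":0,"fingers":0}]'

```text
time: 21.8
ee_pos: [0.3731, -0.062, 0.3003]
tcp_rot: [26.0, 89.3, -47.9]
wrist_force: [-0.1, -0.3, -0.7]
opening: 0.0004
```

```bash
python3 -c "
from h import *
look(19)
c=grab('top','t19.png');a=c['image'][175:325,230:470,::-1];cv2.imwrite('pics/t19c.png',cv2.resize(a,None,fx=3.3,fy=3.3,interpolation=cv2.INTER_CUBIC))"
```

```text
21.85 [ 0.3732 -0.0618  0.3   ] jaw 16.1 [ -9.1 -17.   -4.2 102.4  -0.4  64.8] -0.0003 [-0.1 -0.1  0. ]
```

View pics/s19c.png

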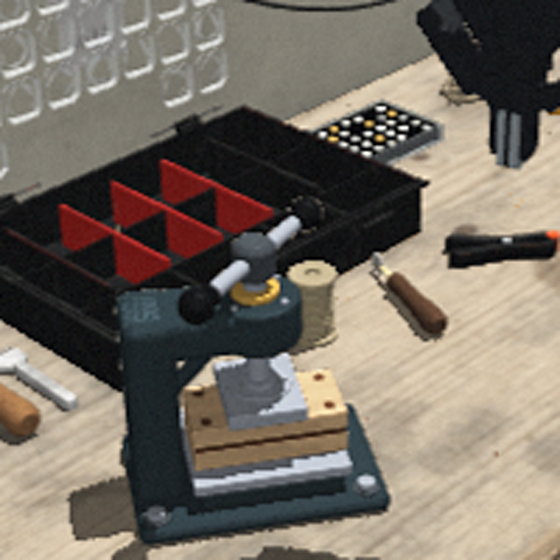

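View pics/t19c.png

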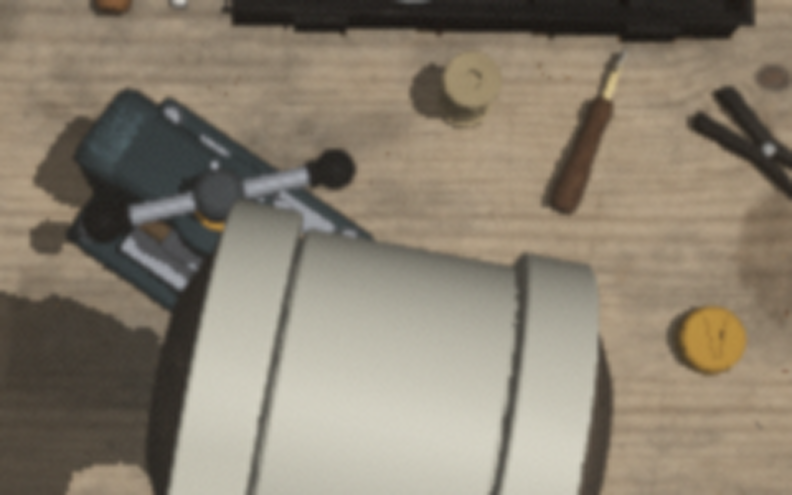

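The gripper is clear and the platen is down on the form with the buffer ring almost fully compressed. The form is square on the bed, and spool and wax are where they were. Handing in.

```bash
python3 -c "
from h import *
print(ticket.job_done())"
```

```text
the job is handed in; nothing more can be done
None
```

The form is clamped in the press and the job is handed in, at about 22 s of the 72 s allowed; no verdict was reported.

**Placing the form:** I gripped it near one end and set it partly onto the bed. I then pushed it home with the back of an open finger, because the jog moves could not lean the tool back out of the front as you suggested.

**Winding the handle:** I wound the T-handle about 415° clockwise with shut fingers, changing ends twice. Then I backed the arm clear.

**Last checks:**
- **Form position:** measured before clamping. The scene view put it about 1–2 mm off centre. The top view put it about 4–5 mm towards the front and 3–5 mm sideways. The two disagree slightly, but both are within the 12 mm allowed. It was square to within about 2°, and it looked unmoved in the scene view after clamping.
- **Clamping:** the platen stopped sinking after about 10.6 mm. The handle then went roughly 175° further, and the buffer ring almost disappeared. I estimate 8 mm of compression, about 25 N. This comes from the pictures and the handle angle, since the clamping force could not be measured directly. I first estimated the gap at about 13 mm, which disagrees with the 10.6 mm seen later.
- **Other things:** the spool and wax cake look unmoved. I did not check the wallet and card holder in the final pictures, but the arm never went near them.

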